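Clamp the carving and hold the loupe in focus

TASK

Press the steel hold-down clamp fully down onto the neck of the wooden puppet head in its holder; only then pick up the loupe by its handle and hold it level over the middle of the face, with the lens at the height of the brass pointer on the post. Finish while still holding it there, steady in the gripper and touching nothing else. Do not knock the carving, the pointer or the other things on the bench.

Things in the scene. Friction and masses are not known exactly. Their poses are not given: they have to be found in the camera images.
- holder: fixed wooden board 155 x 160 x 18 mm with low cheeks round the head (to 32 mm high), steel hinge cheeks (to 70 mm), a steel post (10 mm across, 190 mm high) and the clamp. Origin on the bench under the middle of the face; board spans x -55..100, y -60..100 mm; head's crown towards -x, neck +x; post at (0, 83) mm; z up. On either side of the robot, turned up to 0.5 rad.
- carving: half-finished light-wood puppet head lying loose, face up, on the holder's board: flat back, about 68 mm wide, 45 mm high at the nose, a round neck stub 32 mm across and high pointing along its +x, 90 mm from the origin. Origin at the middle of its flat back (18 mm above the bench); z up, out of the face.
- face (a point): middle of the carved face, at the nose, on top of the carving (about 63 mm above the bench): the lens belongs vertically above it.
- clamp (a joint): hold-down clamp's hinge, rad: 0 = fully down on the neck (hard stop), grows as the bar rises, starts between 0.6 and 1.1. A friction hinge: it stays where it is left; about 2 N at the paddle moves it.
- clamp_tip (a point): middle of the outer (upper, when shut) face of the paddle at the free end of the clamp's steel bar: 34 mm (along the hinge axis) x 32 x 10 mm, centred 122 mm from the hinge axis; this face lies 5 mm outside the bar's midline, 66 mm above the bench when shut. Axes turn with the bar: z out of that face, -y from hinge to free end, x along the hinge axis.
- clamp_hinge (a point): point on the clamp's hinge axis in the middle of the bar, 61 mm above the bench, at (65, 57) mm in the holder's frame; x axis = hinge axis (horizontal). The bar reaches from here along the holder's -y, so the shut paddle is at (65, -65) mm.
- loupe: loupe (hand lens) lying flat and loose on the bench, about 110 g: a dark steel ring 64 mm across and 12 mm high with a clear lens, on a straight dark-wood handle 80 mm long, 16 mm wide (its y) and 18 mm high, flat-sided. Origin on the underside below the place to grip the handle; x points along the handle to the lens, z up. The handle spans x -48..32 mm, the neck of the ring x 32..50 mm.
- loupe_lens (a point): centre of the lens, at mid thickness: 80 mm from the loupe's origin along its x and 6 mm above its underside; z is the lens's axis, vertical when the loupe is level.
- focus_mark (a point): tip, at mid thickness, of a flat brass pointer (8 mm wide, 3 mm thick) sticking out 24 mm towards the face from a brass collar (24 mm across) on the post. Its height is where the middle of the lens belongs: 115 to 165 mm above the bench, varying. The tip is about 47 mm sideways from the face's middle, so a centred lens clears it by 15 mm. z up.
- gouge: bystander: carving gouge lying on the bench, wooden handle and steel blade, 185 mm long; leave alone.
- egg_blank: bystander: turned egg-shaped wooden head blank, 66 mm across, 88 mm high; leave alone.
- wax_jar: bystander: amber glass jar with a steel cap, 60 mm across, 60 mm high; leave alone.
- offcut: bystander: wooden block 50 x 75 x 40 mm nearest the robot; leave alone.
Things that resemble listed ones, but are neither listed nor needed, are in the scene too. Of the things like the loupe, leave any that is blue or orange; of the rest the smaller one is meant.

How it is judged:
On the way, in this order (a step that is already met when the one before it is completed fails the run):
1. the clamp is fully down on the neck (value of joint clamp below 0.06 rad), for 0.2 s.
2. the loupe is lifted clear of the bench in the gripper (height (world z) of loupe_lens above 0.05 m and height (world z) of loupe above 0.03 m and contact force between the fingers and loupe above 1 N), for 0.2 s.
At the end, for the whole second after the job is handed in: Clamp within 0.06 rad of down, head in its holder within 12 mm; gripper holds the loupe at rest (under 20 mm/s, 0.15 rad/s), lens within 12 mm sideways of the face's middle, within 6 mm of the pointer's height, level within 0.12 rad, touching neither holder nor carving (value of joint clamp below 0.06 rad and horizontal distance between loupe_lens and face below 0.012 m and z of loupe_lens in the frame of focus_mark between -0.006 and 0.006 m and angle between loupe_lens's own z axis and vertical below 0.12 rad and linear speed of loupe below 0.02 m/s and angular speed of loupe below 0.15 rad/s and contact force between the fingers and loupe above 1 N and contact force between loupe and holder below 0.05 N and contact force between loupe and carving below 0.05 N and horizontal distance between carving and holder below 0.012 m); the arm keeps its last pose, push and grip.
It fails at once if the carving is knocked out of place (12 mm) (distance of face from where it was at the start of the episode above 0.012 m).
It fails at once if the pointer is shifted (4 mm) (distance of focus_mark from where it was at the start of the episode above 0.004 m).
It fails at once if the loupe is knocked hard against the holder or the carving (5 N) (contact force between loupe and holder above 5 N or contact force between loupe and carving above 5 N).
It fails at once if a bystander is moved (30 mm) (distance of any of gouge, egg_blank, wax_jar, offcut from where it was at the start of the episode above 0.03 m).
It also fails if it takes over 62 s, if anything falls off the work surface, if the arm or the gripper's body presses on something with over 40 N, if the wrist force passes 120 N, or if a joint passes its speed limit or range.

ROBOT

A 6-joint arm with a two-finger parallel gripper is mounted at the origin on the work surface. World frame = base frame: x ahead of the robot, y to its left, z up, the work surface at z = 0. Lengths are in m, angles in rad, forces in N, time in s.
With the tool pointing down it reaches from about 0.25 to 0.725 m from the base axis. Payload 4 kg.
Tool frame: the origin (TCP) lies on the centre line of the jaws, within the pads' length; the fingertips stand 25 mm ahead of it and the grasp point (between the pads) lies 6 mm ahead of it; z points along the fingers, y is the line along which they close (so a half turn about z gives the same grasp; the last joint's range is limited). The gripper opens to 85 mm and grips with 20 to 120 N. Pads are 22 mm wide; open, the fingers measure 114 mm over their backs; the gripper's body (76 mm by 85 mm) begins 54 mm behind the grasp point. The pads swing forward as they close: fully open they stand 13 mm farther back than shut.
Start: joints at [-1.252, 0.241, 0.005, 1.335, 0, 1.571], TCP at [0.157, -0.475, 0.256] pointing down, gripper open.
Joint ranges: [-2.72, 2.72], [-1.05, 1.87], [-1.09, 1.28], [-1.99, 2.15], [-1.42, 1.44], [-3.14, 3.14]. Speed limits (rad/s): [2.79, 2.79, 3.14, 3.14, 3.14, 3.14].

INTERFACE

Orientations are given as [roll, pitch, yaw] about the fixed x, y, z axes, in that order (R = Rz(yaw) Ry(pitch) Rx(roll)).
In Python, from cell import ctrl gives the robot as it stands.
- The arm moves only by the tool send_rows, never from a script. Its argument "commands" is a list of rows, each a list of 3 entries, a list of its own where there are three numbers: the turn, a rotation vector about the tool's x, y, z in rad, then the shift along the tool's x, y, z in units of 25 mm (1.0 is 25 mm), then the finger opening in mm, from 0 to 85.4. In form: [[[wx, wy, wz], [dx, dy, dz], grip], ...]. A call has exactly 5 rows; each row is the pose to reach, as a shift and turn from the pose commanded when the call began, along the tool's axes at that moment; what a row does not reach only later rows make up. A row lasts 1/10 s, in which the tool goes at most 50 mm and 8.59 degrees, less where a joint would pass 70% of its speed; a pose out of reach is approached as far as the arm can. A call with a gripper value outside its range is refused whole. The fingers move at their own pace and stop on an object; the grip force is fixed at half the most. Time passes only in rows, so rows that repeat a pose let the fingers close, or fill a call up. It gives the time, the measured TCP pose, the force, the opening and the grip force at its end, in the units of the state.
- ctrl.sense(): the state, without advancing time (a new reading comes with each control period).
- ctrl.grab_frame(name): name is "scene" or "top" or "wrist"; returns the picture (384x512x3 uint8, red, green, blue); there is no depth.
- ctrl.camera_model(name): a dict with "camera_matrix" (3x3 intrinsics, pixels), "rvec" (rotation vector, rad) and "tvec" (3), from world to camera coordinates, as OpenCV has them. Camera axes: x right, y down, z forward; pixel columns grow to the right and rows downward; lengths in m; the calibration is good to about 2 mm. A picture is of the moment at which its call begins: read the wrist's pose just before it. camera_model takes no time and is no camera call; for the wrist camera it gives the pose at the moment of the call.
- ctrl.sign_off(): hands the job in; it is judged then, once.
The state is a dict: "t": time; "qpos": joint angles; "qd": joint speeds; "tau": joint torques, N m; "tool_pos": TCP position; "orientation": TCP orientation; "wrist_force": force on the tool from outside, world axes, zero at the start; "torque": the same for the moment, N m; "finger_gap": finger opening in m; "grip_force": force on a finger pad.
Only numpy, scipy, OpenCV 4.12 (cv2) and the standard library are available. Lean on these libraries where they do the work, as an engineer would, in place of code of your own. Each camera call takes 0.05 s, during which the arm holds its last target. There are 200 camera calls.

## Working session

There is one attempt and no reset: what is moved stays moved. The work goes in short steps, Python scripts to look and compute and a tool call to move; the robot and the scene stay as the last step left them, time stands still between calls to the robot, and variables do not carry over. Pictures are saved under pics/ and viewed, at most 10 in all, crops included, and the job is handed in when it is done.

Besides the shell and the picture viewer there is one more tool, called after "Emit:" as name([rows], argument=value, ...), one row to a line, values as JSON. send_rows: Moves the arm, as the interface text tells. Its arguments: {"type":"object","properties":{"commands":{"type":"array"}},"required":["commands"]}

```bash
mkdir -p pics; ls; python3 - <<'E'
from cell import ctrl
import cv2, numpy as np
a=ctrl.grab_frame("scene");b=ctrl.grab_frame("top")
for n,i in(("scene",a),("top",b)):
    cv2.imwrite(f"pics/{n}0.png",cv2.cvtColor(i,cv2.COLOR_RGB2BGR))
    m=ctrl.camera_model(n);print(n,m)
print(ctrl.sense())
E
```

```text
pics
scene {'camera_matrix': array([[438.34120005,   0.        , 260.41125645],
       [  0.        , 438.34120005, 198.56934018],
       [  0.        ,   0.        ,   1.        ]]), 'rvec': array([ 1.60748078,  2.02044346, -0.78483161]), 'tvec': array([ 0.01520484, -0.35074908,  1.75351958])}
top {'camera_matrix': array([[359.47521195,   0.        , 254.08028796],
       [  0.        , 359.47521195, 191.90943882],
       [  0.        ,   0.        ,   1.        ]]), 'rvec': array([ 2.15665086, -2.10501808,  0.18310337]), 'tvec': array([0.10185404, 0.5734979 , 1.07453393])}
{'t': 0.1, 'qpos': array([-1.25200755e+00,  2.41337061e-01,  3.90034657e-03,  1.33516110e+00,
       -2.34503142e-05,  1.57080618e+00]), 'qd': array([ 0.00012931, -0.00196405,  0.00366687, -0.00096299, -0.00019654,
        0.0015248 ]), 'tau': array([ 4.15376944e-04, -3.73137689e+01,  2.53009772e+01,  1.08081358e-02,
        3.01683338e-05, -4.38406815e-06]), 'tool_pos': array([ 0.15655019, -0.47434965,  0.25551799]), 'orientation': array([-3.13979116e+00,  2.34680340e-05,  3.18778962e-01]), 'wrist_force': array([-0.47289811,  0.6577543 , -0.53677531]), 'torque': array([0.01432107, 0.01240545, 0.00426806]), 'grip_force': 0.0, 'finger_gap': 0.0854444063762727}
```

View pics/scene0.png

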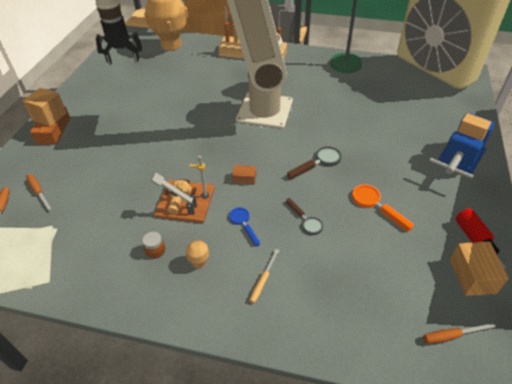

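View pics/top0.png

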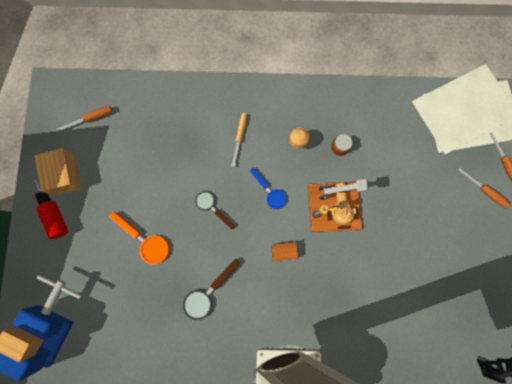

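The scene shows a blue loupe (top view 270,190), an orange one (145,240), a larger dark one (215,288) and a smaller dark one (215,208). The smaller dark one is the one meant. The holder is at (335,207). Next I'll take close crops.

```bash
python3 - <<'E'
import cv2, numpy as np
t=cv2.imread("pics/top0.png");s=cv2.imread("pics/scene0.png")
def c(i,x,y,w,h,k):
    return cv2.resize(i[y:y+h,x:x+w],None,fx=k,fy=k,interpolation=cv2.INTER_CUBIC)
A=c(t,298,165,100,75,4);B=c(t,185,175,66,75,4)
C=c(s,140,150,100,75,4);D=c(s,275,185,66,75,4)
cv2.imwrite("pics/crop1.png",np.vstack([np.hstack([A,B]),np.hstack([C,D])]))
E
```

```text
(no output)
```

View pics/crop1.png

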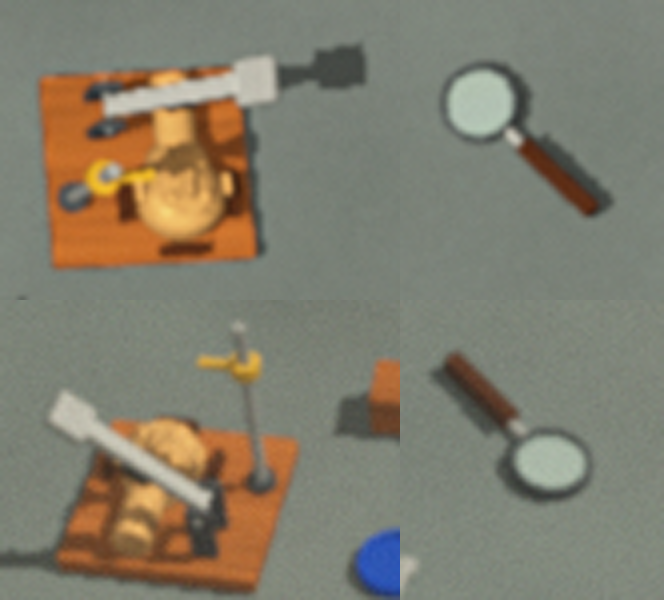

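```bash
cat >h.py <<'E'
import cv2, numpy as np
from cell import ctrl
from scipy.optimize import least_squares
from scipy.spatial.transform import Rotation as R
M={n:ctrl.camera_model(n) for n in("scene","top")}
def proj(m,P):
    m=M[m] if isinstance(m,str) else m
    return cv2.projectPoints(np.array(P,float).reshape(-1,3),m["rvec"],m["tvec"],m["camera_matrix"],None)[0][:,0]
def H(p,P):  # holder->world
    c,s=np.cos(p[2]),np.sin(p[2]);P=np.atleast_2d(P).astype(float)
    return np.c_[p[0]+c*P[:,0]-s*P[:,1],p[1]+s*P[:,0]+c*P[:,1],P[:,2]]
E
python3 - <<'E'
from h import *
def f(x,y,ox,oy): return np.array([(x+.5)/4-.5+ox,(y+.5)/4-.5+oy])
T=lambda x,y:f(x,y,298,165); S=lambda x,y:f(x,y-300,140,150)
TL=lambda x,y:f(x-400,y,185,175); SL=lambda x,y:f(x-400,y-300,275,185)
C=np.array([[.1,.1,.018],[.1,-.06,.018],[-.055,.1,.018],[-.055,-.06,.018]])
tc=np.array([T(40,76),T(242,68),T(53,267),T(256,256)]);sc=np.array([S(252,583),S(60,560),S(298,440),S(120,423)])
def tri(a,b):
    g=lambda q:np.r_[proj("top",q)[0]-a,proj("scene",q)[0]-b]
    r=least_squares(g,[.4,0,.05]);return r.x,np.abs(r.fun).max()
g=lambda p:np.r_[(proj("top",H(p,C))-tc).ravel(),(proj("scene",H(p,C))-sc).ravel()]
r=least_squares(g,[.45,-.15,0]);p=r.x;print("holder",p,np.round(r.fun,1))
print("focus",tri(T(155,174),S(200,362)),"expected xy",H(p,[0,.047,0]))
clb=lambda a:H(p,[.065,.057-.122*np.cos(a)-.005*np.sin(a)*0,.061+.122*np.sin(a)])
r=least_squares(lambda a:np.r_[proj("top",clb(a[0]))[0]-T(256,80),proj("scene",clb(a[0]))[0]-S(73,417)],[.8]);print("clamp",r.x,r.fun,clb(r.x[0]),"tri",tri(T(256,80),S(73,417)))
print("face",H(p,[0,0,.063]),"shut",H(p,[.065,-.065,.066]))
def L(q):return np.array([[q[0]+d*np.cos(q[2]),q[1]+d*np.sin(q[2]),z] for d,z in((.08,.010),(-.048,.012))])
tl=np.array([TL(481,102),TL(598,208)]);sl=np.array([SL(549,462),SL(454,359)])
r=least_squares(lambda q:np.r_[(proj("top",L(q))-tl).ravel(),(proj("scene",L(q))-sl).ravel()],[.4,.1,.5]);print("loupe",r.x,r.fun)
for n,a in (("lens",(tl[0],sl[0])),("end",(tl[1],sl[1]))):print(n,tri(*a))
E
```

```text
holder [ 0.5148753  -0.16197299  0.06526697] [-0.2 -0.1 -1.3 -0.1 -0.2  0.3 -0.4  0.9  0.2  0.4 -1.5 -0.1  0.4  0.4
 -1.5 -0.7]
focus (array([ 0.51184695, -0.11582089,  0.152872  ]), np.float64(0.5261992510061191)) expected xy [[ 0.51180993 -0.11507306  0.        ]]
clamp [0.74320567] [-0.81100296  0.44565201 -0.14930817  0.57603961] [[ 0.58187803 -0.19049274  0.14355151]] tri (array([ 0.58224041, -0.19067872,  0.14670982]), np.float64(0.45001178702321454))
face [[ 0.5148753  -0.16197299  0.063     ]] shut [[ 0.58397625 -0.22259525  0.066     ]]
loupe [0.49297377 0.21527715 0.83769853] [-0.2879032   0.13878617 -0.99514983  0.92193901 -0.04645892  0.55771578
 -1.44064112  0.54643019]
lens (array([0.54650349, 0.27408815, 0.01251201]), np.float64(0.19495459359222878))
end (array([0.46273869, 0.1802499 , 0.0167708 ]), np.float64(1.3024394223731406))
```

```bash
cat >>h.py <<'E'
P=np.array([.5149,-.1620,.0653])
def cl(a,inn=0):  # outer face point, inn mm inward toward the hinge
    d=.122-inn
    return H(P,[.065,.057-d*np.cos(a)+.005*np.sin(a),.061+d*np.sin(a)+.005*np.cos(a)])[0]
def go(pos,yaw):
    s=ctrl.sense();R0=R.from_euler("xyz",s["orientation"]);R1=R.from_euler("xyz",[np.pi,0,yaw])
    d=R0.inv().apply(np.array(pos)-s["tool_pos"])
    print("turn",np.round((R0.inv()*R1).as_rotvec(),3),"shift",np.round(d/.025,2),"mm",np.round(d*1e3))
E
python3 - <<'E'
from h import *
c=cl(.743,.008);print(c);go([c[0],c[1],.23],.065)
E
```

```text
[ 0.58129962 -0.18128021  0.14180324]
turn [-0.002  0.     0.254] shift [19.81 -5.81  1.03] mm [ 495. -145.   26.]
```

Emit:
send_rows([
  [[0, 0, 0.05], [1.5, -0.45, 0], 0],
  [[0, 0, 0.1], [3.0, -0.9, 0], 0],
  [[0, 0, 0.15], [4.5, -1.35, 0], 0],
  [[0, 0, 0.2], [6.0, -1.8, 0], 0],
  [[0, 0, 0.254], [7.5, -2.2, 0], 0],
])

```text
t: 0.6
tool_pos: [0.3183, -0.3625, 0.2559]
orientation: [-3.141, 0.001, 0.062]
wrist_force: [1.1, -1.1, 0.8]
finger_gap: 0.0123
grip_force: 0.0
```

```bash
python3 - <<'E'
from h import *
c=cl(.743,.008);go([c[0],c[1],.23],.065)
E
```

```text
turn [-0.001  0.001 -0.003] shift [10.95 -6.58  1.03] mm [ 274. -164.   26.]
```

Emit:
send_rows([
  [[0, 0, 0], [1.6, -1.0, 0], 0],
  [[0, 0, 0], [3.2, -2.0, 0], 0],
  [[0, 0, 0], [4.8, -3.0, 0], 0],
  [[0, 0, 0], [6.4, -4.0, 0], 0],
  [[0, 0, 0], [8.0, -5.0, 0], 0],
])

```text
t: 1.1
tool_pos: [0.5101, -0.2246, 0.2558]
orientation: [-3.141, 0.001, 0.065]
wrist_force: [-0.7, -1.0, -0.1]
finger_gap: -0.0003
grip_force: 0.0
```

Emit:
send_rows([
  [[0, 0, 0], [1.3, -0.7, 0], 0],
  [[0, 0, 0], [2.4, -1.2, 0], 0],
  [[0, 0, 0], [2.4, -1.2, 0.5], 0],
  [[0, 0, 0], [2.4, -1.2, 1.0], 0],
  [[0, 0, 0], [2.4, -1.2, 1.0], 0],
])

```text
t: 1.6
tool_pos: [0.5652, -0.1918, 0.2282]
orientation: [-3.139, 0.006, 0.065]
wrist_force: [-0.1, -0.2, -0.5]
finger_gap: 0.0001
grip_force: 0.0
```

```bash
python3 - <<'E'
from h import *
c=cl(.743,.008);go([c[0],c[1],.23],.065)
m=ctrl.camera_model("wrist");print(m);w=ctrl.grab_frame("wrist");s=ctrl.grab_frame("scene")
cv2.imwrite("pics/w1.png",cv2.cvtColor(w,cv2.COLOR_RGB2BGR))
np.save("m1.npy",m,allow_pickle=True)
print(proj(m,H(P,[[0,.047,.153],[.1,.1,.018],[.1,-.06,.018],[-.055,-.06,.018],[0,0,.063]])),proj(m,cl(.743)))
E
```

```text
turn [-0.002  0.006 -0.   ] shift [ 0.67 -0.38 -0.07] mm [ 17. -10.  -2.]
{'camera_matrix': array([[283.2517811 ,   0.        , 254.4130628 ],
       [  0.        , 283.2517811 , 188.89254049],
       [  0.        ,   0.        ,   1.        ]]), 'rvec': array([-2.10747079,  1.97468467,  0.32651034]), 'tvec': array([-0.22730334,  0.488765  ,  0.52948943])}
[[153.28876497 266.00670219]
 [136.94536403 120.54536925]
 [278.83503816 120.4805362 ]
 [275.63215591 242.53968071]
 [224.54823804 218.32821415]] [[249.90312781 185.32227398]]
```

View pics/w1.png

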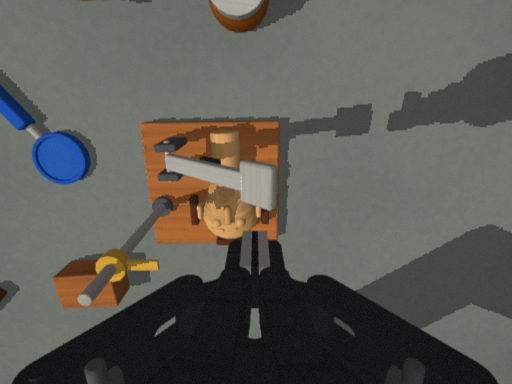

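Wrist view: the paddle is at (259,185), the pointer tip at (158,265), and the board corners sit about 3 px from the prediction. The holder estimate holds, so I'll work out the press arc.

```bash
python3 - <<'E'
from h import *
for a in (.8,.6,.4,.2,.1,.03,0): 
    c=cl(a,.008);go([c[0],c[1],c[2]+.025],.065)
E
```

```text
turn [-0.001  0.002 -0.001] shift [ 0.65 -0.6   2.38] mm [ 16. -15.  59.]
turn [-0.001  0.002 -0.001] shift [0.65 0.02 3.05] mm [16.  0. 76.]
turn [-0.001  0.002 -0.001] shift [0.65 0.49 3.83] mm [16. 12. 96.]
turn [-0.001  0.002 -0.001] shift [0.65 0.8  4.68] mm [ 16.  20. 117.]
turn [-0.001  0.002 -0.001] shift [0.65 0.88 5.13] mm [ 16.  22. 128.]
turn [-0.001  0.002 -0.001] shift [0.65 0.92 5.45] mm [ 16.  23. 136.]
turn [-0.001  0.002 -0.001] shift [0.65 0.93 5.59] mm [ 16.  23. 140.]
```

Emit:
send_rows([
  [[0, 0, 0], [0.7, -0.4, 0.5], 0],
  [[0, 0, 0], [0.7, -0.4, 1.2], 0],
  [[0, 0, 0], [0.7, -0.4, 1.9], 0],
  [[0, 0, 0], [0.7, -0.2, 2.5], 0],
  [[0, 0, 0], [0.7, 0.0, 3.0], 0],
])

```text
t: 2.2
tool_pos: [0.5843, -0.192, 0.1566]
orientation: [3.141, -0.001, 0.064]
wrist_force: [-0.9, -0.2, 1.2]
finger_gap: -0.0003
grip_force: 0.5
```

Emit:
send_rows([
  [[0, 0, 0], [0, 0.2, 0.35], 0],
  [[0, 0, 0], [0, 0.4, 0.7], 0],
  [[0, 0, 0], [0, 0.55, 1.05], 0],
  [[0, 0, 0], [0, 0.7, 1.4], 0],
  [[0, 0, 0], [0, 0.8, 1.7], 0],
])

```text
t: 2.7
tool_pos: [0.5858, -0.2113, 0.1131]
orientation: [-3.141, -0.0, 0.065]
wrist_force: [-0.5, 1.2, 0.6]
finger_gap: -0.0004
grip_force: 0.4
```

```bash
python3 - <<'E'
from h import *
c=cl(0,.008);go([c[0],c[1],c[2]+.025],.065)
E
```

```text
turn [-0. -0. -0.] shift [-0.1   0.13  0.88] mm [-3.  3. 22.]
```

Emit:
send_rows([
  [[0, 0, 0], [-0.1, 0.1, 0.2], 0],
  [[0, 0, 0], [-0.1, 0.1, 0.4], 0],
  [[0, 0, 0], [-0.1, 0.1, 0.6], 0],
  [[0, 0, 0], [-0.1, 0.1, 0.75], 0],
  [[0, 0, 0], [-0.1, 0.1, 0.75], 0],
])

```text
t: 3.2
tool_pos: [0.5831, -0.2135, 0.0944]
orientation: [-3.141, 0.001, 0.065]
wrist_force: [-0.5, -0.1, -1.0]
finger_gap: 0.0003
grip_force: 0.0
```

Emit:
send_rows([
  [[0, 0, 0], [0, 0, 0.05], 0],
  [[0, 0, 0], [0, 0, 0.1], 0],
  [[0, 0, 0], [0, 0, 0.15], 0],
  [[0, 0, 0], [0, 0, 0.15], 0],
  [[0, 0, 0], [0, 0, 0.15], 0],
])

```text
t: 3.7
tool_pos: [0.5834, -0.2137, 0.0913]
orientation: [-3.142, -0.0, 0.065]
wrist_force: [0.8, 0.0, -0.5]
finger_gap: -0.0003
grip_force: 0.0
```

Emit:
send_rows([
  [[0, 0, 0], [0, 0, 0.05], 0],
  [[0, 0, 0], [0, 0, 0.1], 0],
  [[0, 0, 0], [0, 0, 0.15], 0],
  [[0, 0, 0], [0, 0, 0.2], 0],
  [[0, 0, 0], [0, 0, 0.2], 0],
])

```text
t: 4.2
tool_pos: [0.5836, -0.2138, 0.0908]
orientation: [3.141, -0.003, 0.065]
wrist_force: [-8.0, 2.8, 20.7]
finger_gap: 0.0
grip_force: 10.5
```

```bash
python3 - <<'E'
from h import *
s=ctrl.sense();print(s['wrist_force'],s['tool_pos'])
a=ctrl.grab_frame("scene");b=ctrl.grab_frame("wrist")
print(ctrl.sense()['wrist_force'])
a=cv2.resize(a[140:240,130:250],None,fx=3.3,fy=3.3,interpolation=2);b=cv2.resize(b,(440,330))
cv2.imwrite("pics/p2.png",cv2.cvtColor(np.hstack([a[:330,:360],b[:,:440]]),cv2.COLOR_RGB2BGR))
E
```

```text
[-8.04781046  2.8280655  20.70523213] [ 0.58360184 -0.21383826  0.09080689]
[-7.64097768  3.12291465 21.10979326]
```

View pics/p2.png

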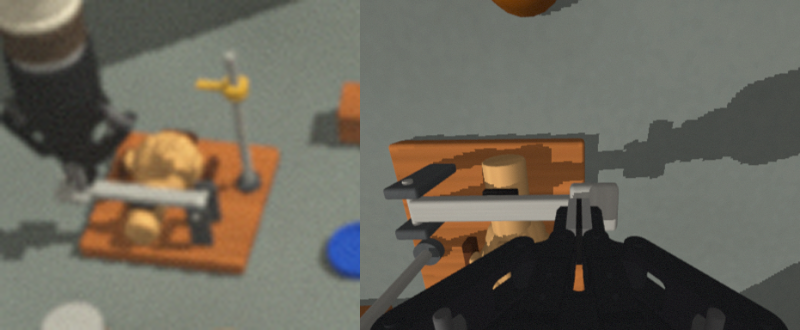

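The clamp is on its hard stop: 21 N, with the bar horizontal in both views. I'll raise the arm and retreat.

Emit:
send_rows([
  [[0, 0, 0], [0, 0, -1.0], 0],
  [[0, 0, 0], [0, 0, -2.5], 0],
  [[0, 0, 0], [0, 0, -4.0], 0],
  [[0, 0, 0], [-1.0, 0, -5.5], 0],
  [[0, 0, 0], [-2.5, 0, -6.5], 0],
])

```text
t: 4.8
tool_pos: [0.5226, -0.2181, 0.2514]
orientation: [3.14, -0.004, 0.066]
wrist_force: [0.5, -0.8, 0.3]
finger_gap: 0.0003
grip_force: 0.0
```

Emit:
send_rows([
  [[0, 0, 0], [-1.5, 0, 0], 0],
  [[0, 0, 0], [-3.0, 0, 0], 0],
  [[0, 0, 0], [-4.5, 0, 0], 0],
  [[0, 0, 0], [-5.5, 0, 0], 0],
  [[0, 0, 0], [-5.5, 0, 0], 0],
])

```text
t: 5.3
tool_pos: [0.3809, -0.2265, 0.2492]
orientation: [-3.142, 0.001, 0.062]
wrist_force: [0.6, 0.6, 0.7]
finger_gap: -0.0004
grip_force: 0.0
```

```bash
python3 - <<'E'
from h import *
s=ctrl.sense();m=ctrl.camera_model("wrist");Rc=cv2.Rodrigues(m["rvec"])[0];c=-Rc.T@m["tvec"]
print(s["tool_pos"],s["wrist_force"],"cam-tcp",c-s["tool_pos"],"fwd",Rc[2])
print(proj(m,H(P,[[0,.047,.153],[.0,0,.063],[.1,-.06,.018]])))
go([.45,-.16,.22],.065);go([.40,.0,.25],.45)
w=ctrl.grab_frame("wrist");cv2.imwrite("pics/w3.png",cv2.cvtColor(w,cv2.COLOR_RGB2BGR));np.save("m3.npy",m,allow_pickle=True)
E
```

```text
[ 0.38087079 -0.22654588  0.24922905] [0.63204694 0.61885424 0.72632934] cam-tcp [0.07997186 0.0050737  0.11715683] fwd [-0.31438444 -0.01932988 -0.94909893]
[[ 96.34589611   1.82012996]
 [195.72869281  31.11165789]
 [258.26344104 -72.77997121]]
turn [-0.     0.001 -0.003] shift [ 2.93 -2.48  1.17] mm [ 73. -62.  29.]
turn [-0.     0.001 -0.388] shift [ 1.33 -9.   -0.03] mm [  33. -225.   -1.]
```

Emit:
send_rows([
  [[0, 0, 0], [1.5, 0.3, 0], 0],
  [[0, 0, 0], [3.2, 0.8, 0], 0],
  [[0, 0, 0], [3.2, 0.8, 0], 0],
  [[0, 0, 0], [3.2, 0.8, 0], 0],
  [[0, 0, 0], [3.2, 0.8, 0], 0],
])

```text
t: 5.85
tool_pos: [0.4648, -0.2412, 0.2484]
orientation: [-3.141, 0.001, 0.065]
wrist_force: [-0.5, 0.7, 0.5]
finger_gap: 0.0002
grip_force: 0.0
```

```bash
python3 - <<'E'
from h import *
m=ctrl.camera_model("wrist");w=ctrl.grab_frame("wrist");cv2.imwrite("pics/w4.png",cv2.cvtColor(w,cv2.COLOR_RGB2BGR));np.save("m4.npy",m,allow_pickle=True)
print(ctrl.sense()["tool_pos"],proj(m,H(P,[[0,.047,.153],[.0,0,.063],[.1,-.06,.018]])))
go([.42,.0,.26],.065)
E
```

```text
[ 0.46455533 -0.24120706  0.2487738 ] [[ 88.91433327 130.47222467]
 [181.98107347 120.16544598]
 [240.14357356  21.78604372]]
turn [-0.  0.  0.] shift [-1.15 -9.74 -0.45] mm [ -29. -244.  -11.]
```

Emit:
send_rows([
  [[0, 0, 0], [-0.6, -1.8, -0.4], 0],
  [[0, 0, 0], [-1.0, -3.6, -0.5], 0],
  [[0, 0, 0], [-1.0, -5.4, -0.5], 0],
  [[0, 0, 0], [-1.0, -7.2, -0.5], 0],
  [[0, 0, 0], [-1.0, -9.0, -0.5], 0],
])

```text
t: 6.4
tool_pos: [0.4242, -0.0173, 0.2622]
orientation: [3.141, -0.002, 0.063]
wrist_force: [0.9, -0.1, 0.8]
finger_gap: 0.0
grip_force: 0.0
```

Emit:
send_rows([
  [[0, 0, 0], [0, 0, 0], 60],
  [[0, 0, 0], [0, 0, 0], 60],
  [[0, 0, 0], [0, 0, 0], 60],
  [[0, 0, 0], [0, 0, 0], 60],
  [[0, 0, 0], [0, 0, 0], 60],
])

```text
t: 6.9
tool_pos: [0.4254, -0.0198, 0.2613]
orientation: [3.142, 0.0, 0.062]
wrist_force: [0.1, -0.2, -0.2]
finger_gap: 0.0601
grip_force: 0.0
```

```bash
python3 - <<'E'
from h import *
m=ctrl.camera_model("wrist");w=ctrl.grab_frame("wrist");w=cv2.cvtColor(w,cv2.COLOR_RGB2BGR);cv2.imwrite("pics/w5.png",w);np.save("m5.npy",m,allow_pickle=True)
m4=np.load("m4.npy",allow_pickle=True).item();w4=cv2.imread("pics/w4.png")
out=[]
for mm,ww in((m4,w4),(m,w)):
    q=proj(mm,H(P,[[0,.02,.11]]))[0].astype(int);q=[int(np.clip(q[0],66,512-66)),int(np.clip(q[1],75,384-75))]
    print(q);out.append(cv2.resize(ww[q[1]-75:q[1]+75,q[0]-66:q[0]+66],None,fx=3,fy=3,interpolation=2))
    print(proj(mm,H(P,[[0,.047,.153],[.0,0,.063]])))
cv2.imwrite("pics/c5.png",np.hstack(out))
E
```

```text
[146, 124]
[[ 88.91433327 130.47222467]
 [181.98107347 120.16544598]]
[396, 94]
[[387.59661218  94.73571739]
 [394.08739556  94.70530374]]
```

View pics/c5.png

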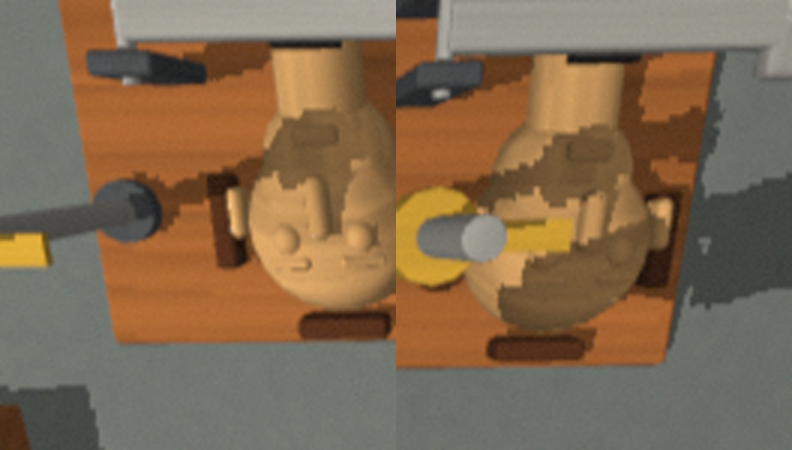

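```bash
python3 - <<'E'
from h import *
L=lambda n:np.load(f"m{n}.npy",allow_pickle=True).item()
m1,m4,m5=L(1),L(4),L(5)
tip=[("top",(336.4,208.2)),("scene",(189.6,165.1)),(m1,(158,265)),(m4,(95.6,132.3)),(m5,(388.3,97.3))]
def tri(o):
    r=least_squares(lambda q:np.concatenate([proj(m,q)[0]-u for m,u in o]),[.5,-.1,.15]);return np.round(r.x,4),np.round(r.fun,1)
print("all",tri(tip));print("wrist",tri(tip[2:]));print("45",tri(tip[3:]));print("fixed",tri(tip[:2]))
TL,TR,BL,BR=[.1,.1,.018],[.1,-.06,.018],[-.055,.1,.018],[-.055,-.06,.018]
o=[(m1,(141,122),TL),(m1,(279,122),TR),(m1,(278,243),BR),(m4,(119.3,163),BL),(m5,(418.7,140.7),BR)]
r=least_squares(lambda p:np.concatenate([proj(m,H(p,X))[0]-u for m,u,X in o]),P);print(r.x,np.round(r.fun,1))
E
```

```text
all (array([ 0.5102, -0.1176,  0.1492]), array([-0.1,  0.8, -0.7,  0.4,  0.2,  0.1, -0.2, -0.1, -0.1, -0.1]))
wrist (array([ 0.5102, -0.1177,  0.1491]), array([ 0.3,  0.1, -0.1, -0. , -0.1, -0.1]))
45 (array([ 0.5102, -0.1178,  0.1491]), array([ 0.,  0., -0., -0.]))
fixed (array([ 0.5117, -0.1159,  0.1528]), array([-0.5,  0.1, -0.5, -0.1]))
[ 0.51369277 -0.16494779  0.07002407] [-1.7  0.2  1.9 -0.5  0.   0.3 -2.1  0.6  1.8  0.5]
```

```bash
python3 - <<'E'
from h import *
go([.49,.212,.22],.84)
E
```

```text
turn [ 0.     0.    -0.778] shift [ 3.16 -9.09  1.65] mm [  79. -227.   41.]
```

Emit:
send_rows([
  [[0, 0, -0.14], [0.6, -1.8, 0], 60],
  [[0, 0, -0.28], [1.2, -3.6, 0], 60],
  [[0, 0, -0.42], [1.8, -5.4, 0.5], 60],
  [[0, 0, -0.56], [2.5, -7.2, 1.0], 60],
  [[0, 0, -0.7], [3.1, -9.0, 1.6], 60],
])

```text
t: 7.45
tool_pos: [0.4894, 0.2122, 0.2211]
orientation: [3.141, -0.001, 0.769]
wrist_force: [0.8, -0.1, 0.1]
finger_gap: 0.0598
grip_force: 0.0
```

Emit:
send_rows([
  [[0, 0, -0.07], [0, 0, 0], 60],
  [[0, 0, -0.07], [0, 0, 0], 60],
  [[0, 0, -0.07], [0, 0, 0], 60],
  [[0, 0, -0.07], [0, 0, 0], 60],
  [[0, 0, -0.07], [0, 0, 0], 60],
])

```text
t: 7.95
tool_pos: [0.4885, 0.2099, 0.222]
orientation: [3.141, -0.001, 0.832]
wrist_force: [-0.3, -0.7, 0.1]
finger_gap: 0.0601
grip_force: 0.0
```

```bash
python3 - <<'E'
from h import *
print(ctrl.sense()["tool_pos"],ctrl.sense()["orientation"])
m=ctrl.camera_model("wrist");w=ctrl.grab_frame("wrist");w=cv2.cvtColor(w,cv2.COLOR_RGB2BGR);cv2.imwrite("pics/w6.png",w);np.save("m6.npy",m,allow_pickle=True)
q=np.array([.493,.2153]);u=np.array([np.cos(.838),np.sin(.838)])
for d,z in((.08,.012),(.032,.018),(0,.018),(-.048,.018)):print(d,proj(m,np.r_[q+d*u,z]))
E
```

```text
[0.48845437 0.20989094 0.22199045] [ 3.14113162e+00 -9.81714535e-04  8.32222100e-01]
0.08 [[254.20505809  88.87420819]]
0.032 [[254.458635   134.08283821]]
0 [[254.61776502 161.99953259]]
-0.048 [[254.8390423 200.8189212]]
```

View pics/w6.png

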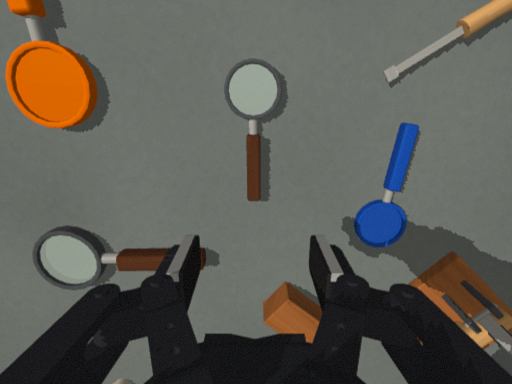

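The small dark loupe lies with its lens at (253,89) and its handle along column 253, down to row 200. That matches the estimate to within 1–2 px, so I'll descend.

```bash
python3 - <<'E'
from h import *
go([.493,.2153,.028],.838)
E
```

```text
turn [ 0.    -0.001 -0.005] shift [ 0.27 -0.01  7.76] mm [  7.  -0. 194.]
```

Emit:
send_rows([
  [[0, 0, 0], [0.3, 0, 1.5], 40],
  [[0, 0, 0], [0.3, 0, 3.0], 40],
  [[0, 0, 0], [0.3, 0, 4.5], 40],
  [[0, 0, 0], [0.3, 0, 5.6], 40],
  [[0, 0, 0], [0.3, 0, 6.2], 40],
])

```text
t: 8.5
tool_pos: [0.4917, 0.2152, 0.064]
orientation: [-3.14, 0.003, 0.833]
wrist_force: [-1.0, 0.6, 0.5]
finger_gap: 0.0404
grip_force: 0.0
```

Emit:
send_rows([
  [[0, 0, 0], [0, 0, 0.5], 40],
  [[0, 0, 0], [0, 0, 1.0], 40],
  [[0, 0, 0], [0, 0, 1.5], 40],
  [[0, 0, 0], [0, 0, 1.5], 40],
  [[0, 0, 0], [0, 0, 1.5], 40],
])

```text
t: 9.0
tool_pos: [0.4933, 0.2165, 0.0289]
orientation: [3.142, -0.0, 0.835]
wrist_force: [-0.4, 0.6, -0.1]
finger_gap: 0.04
grip_force: 0.0
```

```bash
python3 - <<'E'
from h import *
go([.493,.2153,.028],.838)
print(ctrl.sense()["wrist_force"])
E
```

```text
turn [ 0.    -0.    -0.003] shift [-0.05  0.02  0.04] mm [-1.  1.  1.]
[-0.4353125   0.64084952 -0.13326441]
```

Emit:
send_rows([
  [[0, 0, 0], [0, 0, 0], 25],
  [[0, 0, 0], [0, 0, 0], 15],
  [[0, 0, 0], [0, 0, 0], 5],
  [[0, 0, 0], [0, 0, 0], 5],
  [[0, 0, 0], [0, 0, 0], 5],
])

```text
t: 9.5
tool_pos: [0.4939, 0.2169, 0.0299]
orientation: [3.141, -0.002, 0.835]
wrist_force: [-1.2, -0.2, 6.2]
finger_gap: 0.0142
grip_force: 60.1
```

Emit:
send_rows([
  [[0, 0, 0], [0, 0, 0], 5],
  [[0, 0, 0], [0, 0, -0.2], 5],
  [[0, 0, 0], [0, 0, -0.5], 5],
  [[0, 0, 0], [0, 0, -1.0], 5],
  [[0, 0, 0], [0, 0, -1.5], 5],
])

```text
t: 10.0
tool_pos: [0.4931, 0.2165, 0.0672]
orientation: [-3.141, 0.0, 0.835]
wrist_force: [-0.2, 0.0, -0.6]
finger_gap: 0.0143
grip_force: 59.4
```

Emit:
send_rows([
  [[0, 0, 0], [0, 0, -1.0], 5],
  [[0, 0, 0], [0, 0, -2.0], 5],
  [[0, 0, 0], [0, 0, -3.0], 5],
  [[0, 0, 0], [0, 0, -4.0], 5],
  [[0, 0, 0], [0, 0, -5.0], 5],
])

```text
t: 10.5
tool_pos: [0.4932, 0.2165, 0.1936]
orientation: [3.141, -0.001, 0.835]
wrist_force: [0.7, 0.6, -1.4]
finger_gap: 0.0146
grip_force: 59.4
```

Emit:
send_rows([
  [[0, 0, 0], [0, 0, 0], 5],
  [[0, 0, 0], [0, 0, 0], 5],
  [[0, 0, 0], [0, 0, 0], 5],
  [[0, 0, 0], [0, 0, 0], 5],
  [[0, 0, 0], [0, 0, 0], 5],
])

```text
t: 11.0
tool_pos: [0.4926, 0.2162, 0.1902]
orientation: [-3.141, 0.002, 0.835]
wrist_force: [0.1, -0.0, -0.6]
finger_gap: 0.0145
grip_force: 59.4
```

```bash
python3 - <<'E'
from h import *
s=ctrl.sense();print(s["tool_pos"],s["orientation"],s["grip_force"])
m=ctrl.camera_model("wrist");w=ctrl.grab_frame("wrist");a=ctrl.grab_frame("scene")
T=R.from_euler("xyz",s["orientation"])
for x,y in((.079,0),(.079,.032),(.079,-.032),(.111,0),(.047,0)):print(x,y,proj(m,s["tool_pos"]+T.apply([x,y,.0175])))
c=s["tool_pos"]+T.apply([.079,0,.0235]);q=proj("scene",c)[0].astype(int);print("scene",proj("scene",c))
a=cv2.resize(a[q[1]-48:q[1]+48,q[0]-30:q[0]+30],None,fx=4,fy=4,interpolation=2)
cv2.imwrite("pics/w7.png",cv2.cvtColor(np.hstack([w,a]),cv2.COLOR_RGB2BGR))
go([.40,.10,.1728],.46)
E
```

```text
[0.49259154 0.21622316 0.1901626 ] [-3.14064385e+00  2.14026959e-03  8.34777963e-01] 59.38790202140808
0.079 0 [[255.51891774  98.09453104]]
0.079 0.032 [[326.18659931  98.09257027]]
0.079 -0.032 [[184.87412703  98.09649117]]
0.111 0 [[255.61036442  17.59740495]]
0.047 0 [[255.44075128 166.90157352]]
scene [[316.25030143 190.66739218]]
turn [-0.     0.002  0.375] shift [-5.94  0.37  0.72] mm [-149.    9.   18.]
```

View pics/w7.png

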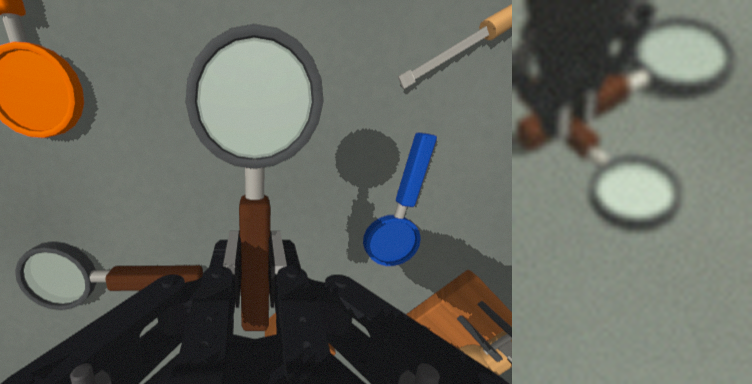

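```bash
python3 - <<'E'
from h import *
m6=np.load("m6.npy",allow_pickle=True).item();m7=ctrl.camera_model("wrist")
def ell(f,c,r):
    w=cv2.imread(f).astype(int);w=w[:, :512]
    msk=((w.sum(2)>480)).astype(np.uint8)
    n,lab,st,ce=cv2.connectedComponentsWithStats(msk)
    k=lab[c[1],c[0]];o=(lab==k).astype(np.uint8)
    ct=max(cv2.findContours(o,0,1)[0],key=len);e=cv2.fitEllipse(ct);print(f,st[k],e);return e
e6=ell("pics/w6.png",(253,89),0);e7=ell("pics/w7.png",(255,95),0)
s=ctrl.sense();T=R.from_euler("xyz",s["orientation"])
q=np.array([.493,.2153]);yaw=.838
th=np.linspace(0,2*np.pi,60)[:-1]
ring=lambda r:np.c_[r*np.cos(th),r*np.sin(th),0*th]
def width(m,c,Rm,r):
    return cv2.fitEllipse(proj(m,c+Rm.apply(ring(r))).astype(np.float32))
I=R.identity()
for z in (.006,.010):
    # effective radius from w6 with lens ring at height z
    r=least_squares(lambda v:np.r_[np.array(width(m6,np.array([v[1],v[2],z]),I,v[0])[0])-e6[0],max(width(m6,np.array([v[1],v[2],z]),I,v[0])[1])-max(e6[1])],[.027,.546,.274],diff_step=1e-3).x
    g=lambda v:np.r_[np.array((E:=width(m7,s["tool_pos"]+T.apply(v),T,r[0]))[0])-e7[0],max(E[1])-max(e7[1])]
    f=least_squares(g,[.079,0,.02],diff_step=1e-3)
    print("z",z,"r,x,y on bench",r,"tool frame",f.x,"-> lens mid below TCP",f.x[2]+(z-.006))
    print(width(m7,s["tool_pos"]+T.apply(f.x),T,r[0]))
E
```

```text
pics/w6.png [     0      0    512    384 196403] ((255.49749755859375, 191.50201416015625), (445.6444091796875, 616.6088256835938), 90.00189971923828)
pics/w7.png [ 200   40  109  115 9734] ((253.94039916992188, 97.55290985107422), (107.65211486816406, 113.27394104003906), 0.10705000907182693)
z 0.006 r,x,y on bench [0.40473799 0.37888151 0.08841944] tool frame [ 0.03977384 -0.00549055  2.10935117] -> lens mid below TCP 2.109351169483152
((253.94039916992188, 97.55290985107422), (108.00260162353516, 113.27394104003906), 179.67848205566406)
z 0.01 r,x,y on bench [0.3998807  0.38083977 0.09059198] tool frame [ 0.04025938 -0.00542941  2.08263004] -> lens mid below TCP 2.0866300398818916
((253.94039916992188, 97.55290985107422), (108.00259399414062, 113.27394104003906), 179.67845153808594)
```

```bash
python3 - <<'E'
from h import *
m6=np.load("m6.npy",allow_pickle=True).item();m7=ctrl.camera_model("wrist")
def ell(f,c):
    w=cv2.imread(f)[:,:512];v=w[c[1],c[0]].astype(int);print(v)
    n,lab,st,ce=cv2.connectedComponentsWithStats((np.abs(w.astype(int)-v).max(2)<35).astype(np.uint8))
    k=lab[c[1],c[0]];ct=max(cv2.findContours((lab==k).astype(np.uint8),0,1)[0],key=len);e=cv2.fitEllipse(cv2.convexHull(ct));print(f,st[k],e);return e
e6=ell("pics/w6.png",(253,89));e7=ell("pics/w7.png",(255,95))
s=ctrl.sense();T=R.from_euler("xyz",s["orientation"])
th=np.linspace(0,2*np.pi,60)[:-1]
def width(m,c,Rm,r): return cv2.fitEllipse(proj(m,c+Rm.apply(np.c_[r*np.cos(th),r*np.sin(th),0*th])).astype(np.float32))
for z in (.006,.010):
    def g6(v):
        E=width(m6,np.array([v[1],v[2],z]),R.identity(),v[0]);return np.r_[np.array(E[0])-e6[0],(max(E[1])-max(e6[1])-1+1)]
    r=least_squares(g6,[.027,.546,.274],diff_step=1e-3).x
    g=lambda v:np.r_[np.array((E:=width(m7,s["tool_pos"]+T.apply(v),T,r[0]))[0])-e7[0],max(E[1])-max(e7[1])]
    f=least_squares(g,[.079,0.001,.02],diff_step=1e-3)
    print("z",z,r,"tool",f.x,"mid below TCP",f.x[2]+(z-.006),width(m7,s["tool_pos"]+T.apply(f.x),T,r[0])[1])
E
```

```text
[150 161 151]
pics/w6.png [ 229   64   48   51 1929] ((252.6019744873047, 89.07929992675781), (47.90195846557617, 50.78934097290039), 179.67239379882812)
[171 185 172]
pics/w7.png [  198    39   113   118 10365] ((254.0093994140625, 97.69154357910156), (112.7515869140625, 117.46363067626953), 179.6305694580078)
z 0.006 [0.02661074 0.54466306 0.27538084] tool [ 0.07749013 -0.0006902   0.02388088] mid below TCP 0.023880878908289348 (112.02896881103516, 117.46363067626953)
z 0.01 [0.02629138 0.54463177 0.27530964] tool [ 0.07752305 -0.00068672  0.02218764] mid below TCP 0.026187642187554386 (112.02896118164062, 117.46363067626953)
```

```bash
python3 - <<'E'
from h import *
go([.36,.05,.19],.30)
E
```

```text
turn [-0.     0.002  0.535] shift [-8.5   0.53  0.03] mm [-212.   13.    1.]
```

Emit:
send_rows([
  [[0, 0, 0.1], [-1.6, 0.1, 0], 5],
  [[0, 0, 0.2], [-3.3, 0.2, 0], 5],
  [[0, 0, 0.31], [-5.0, 0.3, 0], 5],
  [[0, 0, 0.42], [-6.8, 0.4, 0], 5],
  [[0, 0, 0.53], [-8.5, 0.5, 0], 5],
])

```text
t: 11.6
tool_pos: [0.3583, 0.0495, 0.191]
orientation: [3.141, 0.001, 0.301]
wrist_force: [0.5, -1.0, -1.1]
finger_gap: 0.0142
grip_force: 59.4
```

```bash
python3 - <<'E'
from h import *
go([.33,-.175,.19],.067)
E
```

```text
turn [0.    0.    0.234] shift [-3.74  8.24  0.05] mm [-94. 206.   1.]
```

Emit:
send_rows([
  [[0, 0, 0.05], [-0.8, 1.5, 0], 5],
  [[0, 0, 0.1], [-1.6, 3.2, 0], 5],
  [[0, 0, 0.15], [-2.4, 4.9, 0], 5],
  [[0, 0, 0.2], [-3.1, 6.6, 0], 5],
  [[0, 0, 0.23], [-3.7, 8.2, 0], 5],
])

```text
t: 12.1
tool_pos: [0.3324, -0.1746, 0.1915]
orientation: [3.141, -0.001, 0.073]
wrist_force: [1.5, 0.4, -0.7]
finger_gap: 0.014
grip_force: 59.4
```

Emit:
send_rows([
  [[0, 0, 0], [0, 0, 0], 5],
  [[0, 0, 0], [0, 0, 0], 5],
  [[0, 0, 0], [0, 0, 0], 5],
  [[0, 0, 0], [0, 0, 0], 5],
  [[0, 0, 0], [0, 0, 0], 5],
])

```text
t: 12.6
tool_pos: [0.3333, -0.1715, 0.1913]
orientation: [-3.141, 0.0, 0.078]
wrist_force: [-0.8, 0.6, -0.0]
finger_gap: 0.0143
grip_force: 59.4
```

```bash
python3 - <<'E'
from h import *
go([.4355,-.1696,.1733],.067)
E
```

```text
turn [-0.     0.     0.011] shift [4.08 0.24 0.72] mm [102.   6.  18.]
```

Lower first, then go forward to the target at a moderate speed.

Emit:
send_rows([
  [[0, 0, 0], [0.4, 0.3, 0.3], 5],
  [[0, 0, 0.01], [1.0, 0.3, 0.7], 5],
  [[0, 0, 0.01], [1.7, 0.3, 0.7], 5],
  [[0, 0, 0.01], [2.4, 0.25, 0.7], 5],
  [[0, 0, 0.01], [3.0, 0.25, 0.7], 5],
])

```text
t: 13.1
tool_pos: [0.4094, -0.1721, 0.1737]
orientation: [-3.141, 0.0, 0.067]
wrist_force: [-0.1, -0.5, -1.0]
finger_gap: 0.0144
grip_force: 59.4
```

Emit:
send_rows([
  [[0, 0, 0], [0.4, 0, 0], 5],
  [[0, 0, 0], [0.8, 0, 0], 5],
  [[0, 0, 0], [1.1, 0, 0], 5],
  [[0, 0, 0], [1.1, 0, 0], 5],
  [[0, 0, 0], [1.1, 0, 0], 5],
])

```text
t: 13.6
tool_pos: [0.4354, -0.1714, 0.1737]
orientation: [-3.141, 0.001, 0.065]
wrist_force: [-0.2, 1.3, -1.1]
finger_gap: 0.0142
grip_force: 59.4
```

```bash
python3 - <<'E'
from h import *
go([.4355,-.1696,.1733],.067)
s=ctrl.sense();m=ctrl.camera_model("wrist");w=ctrl.grab_frame("wrist");a=ctrl.grab_frame("scene");t=ctrl.grab_frame("top")
T=R.from_euler("xyz",s["orientation"])
c=s["tool_pos"]+T.apply([.0785,0,.024]);print("lens",c,s["wrist_force"])
F=[.5138,-.1643,.063];print(proj(m,c),proj(m,F),proj(m,[.5102,-.1177,.1491]))
def cr(i,n,k=5):
    q=proj(n,c)[0].astype(int);print(n,q);return cv2.resize(i[q[1]-24:q[1]+24,q[0]-28:q[0]+28],None,fx=k,fy=k,interpolation=2)
b=np.zeros((384+96,288,3),np.uint8);A=np.vstack([cr(a,"scene"),cr(t,"top")]);
w2=np.vstack([w,np.zeros((96,512,3),np.uint8)])
cv2.imwrite("pics/w8.png",cv2.cvtColor(np.hstack([w2,A]),cv2.COLOR_RGB2BGR))
E
```

```text
turn [-0.     0.001 -0.002] shift [ 0.01 -0.07  0.02] mm [ 0. -2.  0.]
lens [ 0.51375764 -0.16634722  0.14962297] [-0.23475564  1.2910544  -1.06162896]
[[254.64385486  98.52482497]] [[251.93464259  96.91439374]] [[152.45093406  99.38758962]]
scene [173 163]
top [353 208]
```

View pics/w8.png

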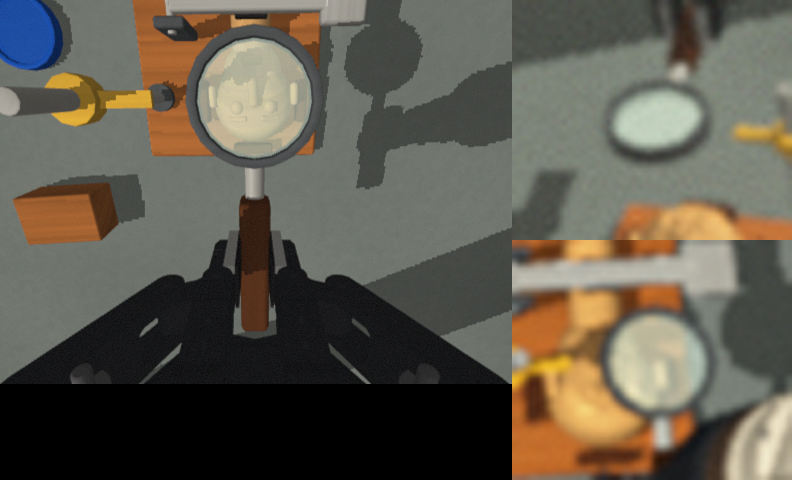

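The lens, at (254,97), sits over the face at (252,97). The pointer tip at (153,100) clears the ring by about 16 mm. One small trim, then I'll let it settle.

Emit:
send_rows([
  [[0, 0, 0], [0, -0.03, 0], 5],
  [[0, 0, 0], [0, -0.05, 0], 5],
  [[0, 0, 0], [0, -0.05, 0], 5],
  [[0, 0, 0], [0, -0.05, 0], 5],
  [[0, 0, 0], [0, -0.05, 0], 5],
])

```text
t: 14.25
tool_pos: [0.4357, -0.1703, 0.1738]
orientation: [-3.142, -0.0, 0.065]
wrist_force: [0.4, 0.1, -0.1]
finger_gap: 0.0141
grip_force: 59.4
```

```bash
python3 - <<'E'
from h import *
s=ctrl.sense();print(s["tool_pos"],s["qd"].round(3),s["grip_force"]);print(ctrl.sign_off())
E
```

```text
[ 0.4357005  -0.17030206  0.17380831] [ 0.     0.     0.002 -0.001  0.     0.001] 59.43909287452698
the job is handed in; nothing more can be done
None
```

I pressed the clamp down to its hard stop on the neck, then picked up the small dark loupe and held it level and steady over the middle of the face, with the lens within about 2 mm of my estimate of the pointer's height; the job is handed in at 14.3 s, but no verdict came back.

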